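# Change the gas distributor over to the blue line

## Robot

A 6-joint arm with a two-finger parallel gripper is mounted at the origin on a cart in front of the work surface, level with it; the furniture and walls round the work are solid. World frame = base frame: x ahead of the robot, y to its left, z up, the work surface at z = 0. Lengths are in m, angles in rad, forces in N, time in s.
With the tool pointing down it reaches from about 0.375 to 0.9 m from the base axis. Payload 3.1 kg.
Tool frame: the origin (TCP) lies on the centre line of the jaws, within the pads' length; the fingertips stand robot.tip_reach ahead of it and the grasp point (between the pads) lies 8 mm behind it (robot.tip_reach is the distance from the TCP to the fingertips, in m); z points along the fingers, y is the line along which they close (so a half turn about z gives the same grasp; the last joint's range is limited). The gripper opens to 87 mm and grips with 3 to 60 N. Pads are 19 mm wide; open, the fingers measure 117 mm over their backs; the gripper's body (75 mm by 190 mm) begins 51 mm behind the grasp point.
Start: joints at [1.147, 0.527, 1.433, -0, 1.181, -0.178], TCP at [0.152, 0.606, 0.234] pointing down, gripper open.
Joint ranges: [-3.08, 3.08], [-0.75, 2.2], [0.22, 2.44], [-1.43, 4.57], [0, 2.65], [-2.85, 2.85]. Speed limits (rad/s): [2.79, 2.79, 3.14, 3.14, 3.14, 3.14].

## Interface

Orientations are given as a unit quaternion [x, y, z, w].
In Python, from rig import robot gives the robot as it stands.
- The arm moves only by the tool jog_arm, never from a script. Its argument "motion" is one flat list of numbers, 7 for each row, row after row: the shift along the tool's x, y, z scaled (see below), then the turn, a rotation vector about the tool's x, y, z scaled (see below), then the gripper's target within -1 to 1 (shut at 1, half-way at 0, fully open at -1). In form: [x, y, z, rx, ry, rz, hand, x, y, z, rx, ry, rz, hand, ...]. A call has 1 to 12 rows; each row shifts and turns the commanded pose from where the row before left it, along the tool's axes as they then stand; what a row does not reach is not made up. The controller multiplies each number of a shift by 4 cm and each number of a turn by 4 degrees. A row lasts 1/8 s, in which the tool goes at most 62.5 mm and 10.7 degrees, less where a joint would pass 70% of its speed; a pose out of reach is approached as far as the arm can. A call with a number of a shift or a turn outside -1 to 1 is refused whole. A call with a gripper value outside its range is refused whole. The fingers move at their own pace and stop on an object; "grip_force" is the grip in N (left out, the last holds). Time passes only in rows, so rows that do not move let the fingers close. It gives the time, the measured TCP pose, the force, the opening and the grip force at its end, in the units of the state.
- robot.get_obs(): the state, without advancing time (a new reading comes with each control period).
- robot.camera(name): name is "scene" or "top" or "wrist"; returns the picture (420x560x3 uint8, blue, green, red); there is no depth.
- robot.calibration(name): a dict with "fx", "fy", "cx", "cy" (pixels), "R" (3x3) and "t" (3): a world point X has camera coordinates R X + t; the wrist camera has in their place "T_tool_cam" (4x4, takes a point from camera to tool coordinates, whose origin is the TCP and whose axes are the flange's). Camera axes: x right, y down, z forward; pixel columns grow to the right and rows downward; lengths in m; the calibration is good to about 2 mm. A picture is of the moment at which its call begins: read the wrist's pose just before it. calibration takes no time and is no camera call.
- robot.hand_in(): hands the job in; it is judged then, once.
The state is a dict: "time": time; "q": joint angles; "joint_velocities": joint speeds; "joint_torque": joint torques, N m; "position": TCP position; "tool_rot": TCP orientation; "ft_force": force on the tool from outside, world axes, zero at the start; "moment": the same for the moment, N m; "grip_width": finger opening in m; "grip_force": force on a finger pad.
Only numpy, scipy, OpenCV 4.12 (cv2) and the standard library are available. Lean on these libraries where they do the work, as an engineer would, in place of code of your own. Each camera call takes 0.05 s, during which the arm holds its last target. There are 200 camera calls.

## Task

Change the bench's nitrogen distributor over from the white line to the blue line, pushing with a fingertip only: swing the red inlet lever clockwise until it stands fully across its pipe (shut), then push the black selector pointer round until it points at the blue disc, and then swing the inlet lever back fully in line with its pipe (open). The selector must not be turned unless the inlet is shut. Push gently, do not grip or force anything, and leave the jar, the bottle and the beaker round the unit where they stand.

Things in the scene. Friction and masses are not known exactly. Their poses are not given: they have to be found in the camera images.
- distributor: Gas distributor, fixed: grey plate 190 x 340 x 14 mm with an inlet pipe along y (axis 38 mm up) and ball valve, and a dark octagonal selector with 5 outlets at its left. Origin: under the plate's centre, on the bench; x to its rear (away from the robot), y to its left; turned up to 0.25 rad. Outlet blocks are 50 mm high. Lever and pointer apart, nothing stands higher than 62 mm above the bench.
- inlet_lever (a joint): Turn of the red inlet lever about its upright stem: 0 = open, in line with the pipe, pointing away from the selector (unit's -y); 1.571 = shut, across the pipe, pointing to the front (unit's -x). Grows clockwise seen from above; stops at both ends; stays where it is left (0.25 N m, some 4 N at 70 mm from the stem). It starts open.
- lever_pivot (a point): Axis of the inlet lever's stem, 69 mm above the bench, 75 mm to the right (-y) of the unit's origin; fixed on the unit. Behind it to the right, beyond about x = 0.5 and right of y = -0.15, a tall tap arches over the bench's drain cups: come to the unit from the front.
- lever_end (a point): Outer end of the inlet lever, 100 mm from its axis, at mid height (69 mm above the bench). The red sleeve reaches from 34 to 100 mm from the axis; it is 14 mm wide and its upright side faces span 60 to 78 mm above the bench.
- selector (a joint): Turn of the black selector pointer about its upright axis, growing anticlockwise seen from above: 0 points at the middle outlet (45 degrees between the unit's +x and +y); outlets at -1.571, -0.785, 0, 0.785, 1.571; stops at -1.72 and 1.72. No clicks; stays where it is left (0.15 N m, some 3 N at 50 mm). It starts at the middle outlet.
- selector_axis (a point): Axis of the selector pointer, 69 mm above the bench, 85 mm to the left (+y) of the unit's origin; fixed on the unit.
- pointer_tip (a point): Nose of the pointer, 72 mm from its axis, 69 mm above the bench: straight above a disc when the pointer points at it. The arm is a black bar with a white line on top, 11 mm wide out to 61 mm, its upright sides 61 to 79 mm above the bench; beyond it a 6 mm nose out to 74 mm. The hub is a round knob 39 mm across, its top 82 mm above the bench.
- disc_blue: Blue disc 20 mm across, 3 mm thick, fixed on top of one of the outlet blocks, 72 mm from the selector's axis; the line to change over to. Origin: centre of its underside, 50 mm above the bench. The discs lie well below the pointer (top at 53 mm).
- disc_white: White disc, the same, always on the middle outlet: the line in use at the start.
- specimen_jar: Loose specimen jar with a red lid, 55 mm across, 62 mm high, in front of the unit. Origin: centre of its underside.
- dropper_bottle: Loose brown dropper bottle with a black collar and bulb, 33 mm across, 96 mm high, behind the right half of the unit. Origin: centre of its underside.
- beaker: Loose clear beaker, 70 mm across, 83 mm high, to the left of the unit. Origin: centre of its underside.
Things that resemble listed ones, but are neither listed nor needed, are in the scene too. Several things look just like the dropper_bottle: the one meant starts nearest to the robot's base. What is shaped like the beaker but green or yellow is not meant.

How it is judged:
By the outcome, as a careful person would: the job done as asked, in the order asked, and still so for the second after the job is handed in, with the robot touching nothing.
It also fails if it takes over 72 s, if anything falls off the work surface, if the arm or the gripper's body presses on something with over 40 N, if the wrist force passes 120 N, or if a joint passes its speed limit or range.

## Working session

There is one attempt and no reset: what is moved stays moved. The work goes in short steps, Python scripts to look and compute and a tool call to move; the robot and the scene stay as the last step left them, time stands still between calls to the robot, and variables do not carry over. Pictures are saved under pics/ and viewed, at most 10 in all, crops included, and the job is handed in when it is done.

Besides the shell and the picture viewer there is one more tool, called after "Emit:" as a command line: name --argument value ..., lists and objects as JSON in quotes. jog_arm: Moves the arm, as the interface text tells. Shifts and turns lie within -1 to 1; 1 stands for 4 cm of shift or 4 degrees of turn. Its arguments: {"type":"object","properties":{"motion":{"type":"array","items":{"type":"number"}},"grip_force":{"type":"number"}},"required":["motion"]}

```bash
mkdir -p pics; python3 - <<'E'
from rig import robot
import cv2,numpy as np
for n in("scene","top"):
    im=robot.camera(n);cv2.imwrite(f"pics/{n}0.png",im)
    c=robot.calibration(n);print(n,c)
print(robot.tip_reach);o=robot.get_obs();print(o)
print(robot.calibration("wrist"))
E
```

```text
scene {'fx': 406.65962100660516, 'fy': 406.65962100660516, 'cx': 276.3233522457148, 'cy': 211.6354824621993, 'R': array([[ 0.71824289, -0.69558317, -0.0170647 ],
       [-0.48219259, -0.47992017, -0.73291674],
       [ 0.50161485,  0.53464071, -0.6801043 ]]), 't': array([-0.24321048,  0.42055186,  0.60416749])}
top {'fx': 539.2462064824351, 'fy': 539.2462064824351, 'cx': 281.6988314301195, 'cy': 200.79906737980244, 'R': array([[-0.00199588, -0.99995664,  0.00909627],
       [-0.9948761 ,  0.00106611, -0.101096  ],
       [ 0.10108192, -0.00925143, -0.99483509]]), 't': array([0.20694493, 0.56723886, 1.17757311])}
0.011
{'time': 0.1, 'q': array([ 1.14649801e+00,  5.28386726e-01,  1.43377253e+00, -3.04762283e-05,
        1.18139593e+00, -1.78501272e-01]), 'joint_velocities': array([-1.07665982e-04, -2.49346906e-03, -4.64711430e-03, -3.04558827e-05,
        8.63676031e-04,  6.80250230e-04]), 'joint_torque': array([-3.79093672e-04, -4.40989602e+01, -1.77150482e+01,  6.34608557e-02,
        5.34034066e-02, -5.91955063e-05]), 'position': array([0.1517943 , 0.60562867, 0.23266168]), 'tool_rot': array([ 1.22583566e-01,  9.92457710e-01, -9.41213982e-04, -2.77838939e-04]), 'ft_force': array([ 0.22509657, -0.19392685, -0.13372709]), 'moment': array([-0.01478994, -0.00944237,  0.01347407]), 'grip_force': 0.0, 'grip_width': 0.08713565953988295}
{'fx': 325.56613074467504, 'fy': 325.56613074467504, 'cx': 274.37662485968656, 'cy': 209.1842082311651, 'T_tool_cam': array([[-7.03748986e-04, -9.67111899e-01, -2.54350309e-01,
         7.00206972e-02],
       [ 9.99999730e-01, -6.26990348e-04, -3.82853753e-04,
         4.08857960e-04],
       [ 2.10787231e-04, -2.54350510e-01,  9.67112079e-01,
        -1.51040811e-01],
       [ 0.00000000e+00,  0.00000000e+00,  0.00000000e+00,
         1.00000000e+00]])}
```

View pics/top0.png

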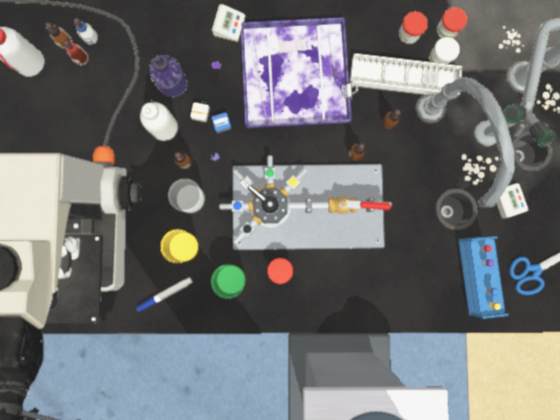

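View pics/scene0.png

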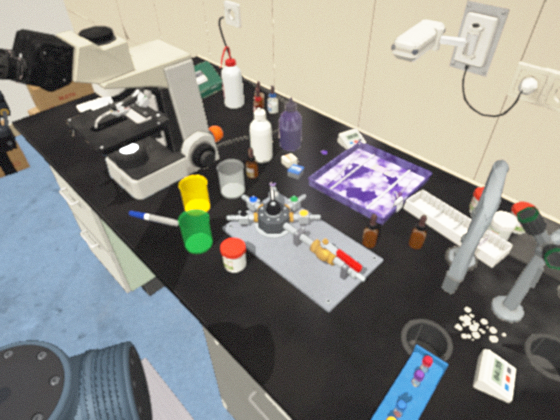

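```bash
cat > h.py <<'E'
from rig import robot
import cv2,numpy as np
from scipy.spatial.transform import Rotation as Ro
def ray(name,uv,z,obs=None):
    c=robot.calibration(name)
    d=np.array([(uv[0]-c["cx"])/c["fx"],(uv[1]-c["cy"])/c["fy"],1])
    if name=="wrist":
        T=c["T_tool_cam"];R=Ro.from_quat(obs["tool_rot"]).as_matrix()
        o=obs["position"]+R@T[:3,3];w=R@T[:3,:3]@d
    else:
        o=-c["R"].T@c["t"];w=c["R"].T@d
    return o+w*(z-o[2])/w[2]
E
python3 - <<'E'
import cv2
im=cv2.imread("pics/top0.png")[140:300,160:400]
cv2.imwrite("pics/crop0.png",cv2.resize(im,None,fx=3.3,fy=3.3,interpolation=cv2.INTER_CUBIC))
E
```

```text
(no output)
```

View pics/crop0.png

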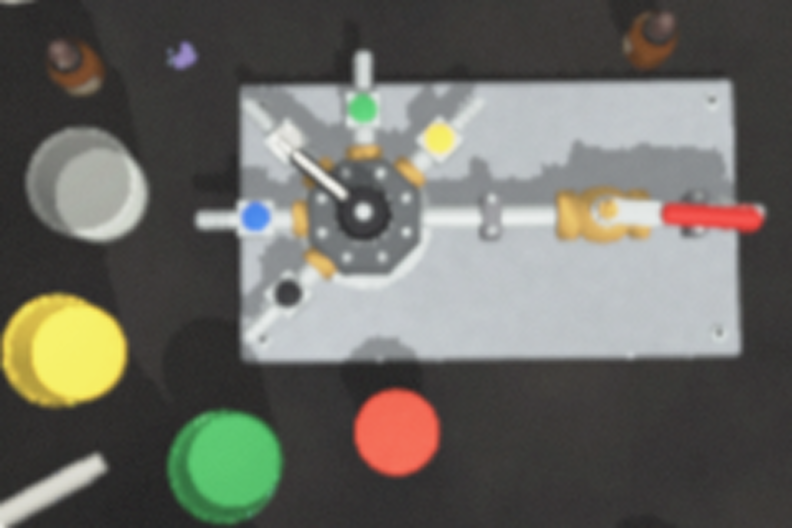

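```bash
python3 - <<'E'
from h import *
def P(u,v,z): return ray("top",(160+(u+.5)/3.3-.5,140+(v+.5)/3.3-.5),z)[:2].round(4)
D={'blue':(256,216,.053),'white':(286,135,.053),'green':(363,108,.053),'yellow':(440,139,.053),'black':(288,292,.053),'hub':(363,211,.082),'pivot':(607,210,.08),'end':(762,217,.072),
'c_tl':(240,86,.014),'c_tr':(731,81,.014),'c_br':(740,354,.014),'c_bl':(242,361,.014),'jar':(397,432,.062),'bot':(663,25,.09),'beakerbase':(97,195,0),'green cup':(235,462,.083)}
for k,v in D.items(): print(k,P(*v))
L=dict(blue=(0,.157),white=(.0509,.1359),green=(.072,.085),yellow=(.0509,.0341),black=(-.0509,.1359),hub=(0,.085),pivot=(0,-.075),c_tl=(.095,.17),c_tr=(.095,-.17),c_br=(-.095,-.17),c_bl=(-.095,.17))
A=np.array([L[k] for k in L]);B=np.array([P(*D[k]) for k in L])
a=A-A.mean(0);b=B-B.mean(0)
th=np.arctan2((a[:,0]*b[:,1]-a[:,1]*b[:,0]).sum(),(a*b).sum())
R=np.array([[np.cos(th),-np.sin(th)],[np.sin(th),np.cos(th)]]);t=B.mean(0)-R@A.mean(0)
print("th",th,"org",t,"res",((A@R.T+t-B)*1000).round(1).tolist())
for k,p in dict(pivot=(0,-.075),sel=(0,.085),end=(0,-.175),tip=(.0509,.1359),blue=(0,.157)).items(): print(k,R@p+t)
E
```

```text
blue [0.5556 0.3035]
white [0.6097 0.2839]
green [0.6279 0.2327]
yellow [0.607  0.1814]
black [0.5053 0.2821]
hub [0.5561 0.2323]
pivot [0.5568 0.0742]
end [ 0.5528 -0.0281]
c_tl [0.6493 0.318 ]
c_tr [ 0.6526 -0.0211]
c_br [ 0.4646 -0.0233]
c_bl [0.4605 0.3152]
jar [0.4138 0.2104]
bot [0.6765 0.0373]
beakerbase [0.5753 0.4175]
green cup [0.3957 0.3136]
th 0.008702104966993167 org [0.55703268 0.14726833] res [[0.1, 0.8], [-3.0, -0.3], [0.4, 0.2], [0.6, 0.4], [-0.3, 0.6], [0.2, -0.0], [0.9, -1.9], [1.2, 0.1], [0.9, -0.8], [-1.1, -0.3], [0.1, 1.2]]
pivot [0.55768533 0.07227117]
sel [0.55629301 0.23226511]
end [ 0.55855553 -0.02772504]
tip [0.60674815 0.28360612]
blue [0.55566647 0.30426239]
```

Blue disc is at crop (256,216), i.e. the left outlet (+0.785). White is (286,135), green (363,108), yellow (440,139) and black (288,292). The lever runs from its pivot at (607,210) to (762,217). Lookalikes are the red jar lid (397,432), and the green and yellow cups; none is needed. First I close the fingers and turn the tool so its axes match the world's.

Emit:
jog_arm --motion '[-0.243,-0.97,0,0,0,0,1,-0.243,-0.97,0,0,0,0,1,-0.243,-0.97,0,0,0,0,1,-0.243,-0.97,0,0,0,0,1,0,0,0,0,0,1,1,0,0,0,0,0,1,1,0,0,0,0,0,1,1,0,0,0,0,0,1,1,0,0,0,0,0,1,1,0,0,0,0,0,1,1,0,0,0,0,0,1,1,0,0,0,0,0,1,1]' --grip_force 3

```text
time: 1.6
position: [0.1518, 0.4459, 0.2332]
tool_rot: [0.392, 0.92, -0.0, -0.0]
ft_force: [-0.0, 0.0, -0.1]
grip_width: 0.0003
grip_force: 0.0
```

Emit:
jog_arm --motion '[0,0,0,0,0,1,1,0,0,0,0,0,1,1,0,0,0,0,0,1,1,0,0,0,0,0,1,1,0,0,0,0,0,1,1,0,0,0,0,0,1,1,0,0,0,0,0,1,1,0,0,0,0,0,1,1,0,0,0,0,0,1,1,0,0,0,0,0,1,1,0,0,0,0,0,1,1,0,0,0,0,0,0,1]'

```text
time: 3.1
position: [0.1519, 0.446, 0.2333]
tool_rot: [0.707, 0.707, -0.0, 0.0]
ft_force: [-0.5, 0.2, 0.7]
grip_width: 0.0003
grip_force: 0.0
```

Emit:
jog_arm --motion '[-0.93,0.923,0,0,0,0,1,-0.93,0.923,0,0,0,0,1,-0.93,0.923,0,0,0,0,1,-0.93,0.923,0,0,0,0,1,-0.93,0.923,0,0,0,0,1,-0.93,0.923,0,0,0,0,1,-0.93,0.923,0,0,0,0,1,-0.93,0.923,0,0,0,0,1,-0.93,0.923,0,0,0,0,1,-0.93,0.923,0,0,0,0,1,-0.93,0.923,0,0,0,0,1,-0.93,0.923,0,0,0,0,1]'

```text
time: 4.6
position: [0.5953, -0.0022, 0.2333]
tool_rot: [0.707, 0.707, -0.0, -0.0]
ft_force: [1.1, 1.4, -0.4]
grip_width: 0.0005
grip_force: 0.0
```

Emit:
jog_arm --motion '[0,0,0.8,0,0,0,1,0,0,0.8,0,0,0,1,0,0,0,0,0,0,1]'

```text
time: 4.97
position: [0.5921, -0.0007, 0.1669]
tool_rot: [0.707, 0.707, -0.002, -0.003]
ft_force: [-0.2, 0.1, -0.3]
grip_width: 0.0003
grip_force: 0.0
```

```bash
python3 - <<'E'
from h import *
o=robot.get_obs();print(o["position"],o["q"])
im=robot.camera("wrist");im2=robot.camera("top")[120:300,200:440]
a=cv2.resize(im2,(560,420),interpolation=cv2.INTER_CUBIC)
cv2.imwrite("pics/w1.png",cv2.resize(np.hstack([im,a]),(800,300)))
E
```

```text
[ 0.59212923 -0.00065644  0.16685928] [-1.89663493e-01  5.68582903e-01  1.57571888e+00 -4.61652349e-05
  1.00438282e+00 -1.88787665e-01]
```

View pics/w1.png

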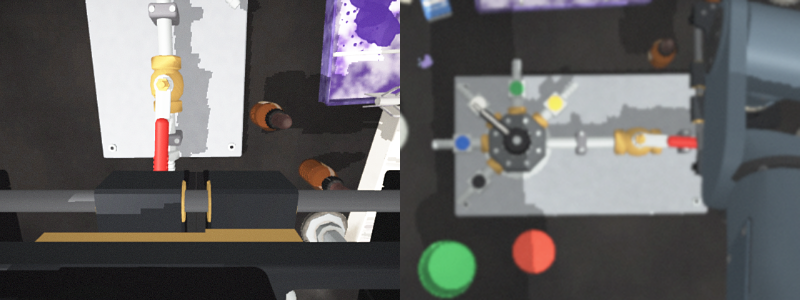

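The wrist view shows the red lever at columns 153–168 and the fingertips at columns 183–210, so the tip is clear behind the lever. The nearest bottle, at (265,117), is well clear.

```bash
python3 - <<'E'
from h import *
o=robot.get_obs()
for u,v in((153,160),(168,160),(155,122),(168,122),(162,85)): print(ray("wrist",(u/.7143,v/.7143),.078,o).round(4))
E
```

```text
[ 0.547  -0.0068  0.078 ]
[ 0.5634 -0.0068  0.078 ]
[0.5511 0.0349 0.078 ]
[0.5647 0.0349 0.078 ]
[0.5599 0.0722 0.078 ]
```

Emit:
jog_arm --motion '[0,0,0,0,0,0,1,0,0,0,0,0,0,1]'

```text
time: 5.32
position: [0.5951, -0.0008, 0.171]
tool_rot: [0.707, 0.707, 0.001, 0.001]
ft_force: [0.1, -0.4, 0.6]
grip_width: 0.0004
grip_force: 0.0
```

Emit:
jog_arm --motion '[0,0,0.77,0,0,0,1,0,0,0.77,0,0,0,1,0,0,0.7,0,0,0,1,0,0,0,0,0,0,1,0,0,0,0,0,0,1]'

```text
time: 5.95
position: [0.5953, -0.0009, 0.0812]
tool_rot: [0.708, 0.707, 0.001, 0.001]
ft_force: [-0.8, 0.3, -0.9]
grip_width: 0.0007
grip_force: 0.0
```

```bash
cat > plan.py <<'E'
import numpy as np,sys
# rectangle tip half sizes hx (world x), hy (world y)
hx,hy=.015,.0095
def path(piv,ang,r,half,sgn,over=0.):
    # ang: world direction of bar; sgn +1 pushes anticlockwise
    out=[]
    for a in ang:
        e=np.array([np.cos(a),np.sin(a)]);n=sgn*np.array([-e[1],e[0]])
        s=hx*abs(n[0])+hy*abs(n[1])
        out.append(np.array(piv)+r*e-n*(half+s-over))
    return np.array(out)
def rows(p0,pts):
    d=np.diff(np.vstack([p0,pts]),axis=0)/.04
    for q,x in zip(pts,d): print("tip",q.round(4)," row x %.2f y %.2f"%(x[1],x[0]))
E
python3 - <<'E'
from plan import *
# lever: -90deg -> -180deg clockwise
rows([.595,-.0008],path((.5577,.0723),np.radians([-92,-100,-108,-116,-124,-132,-140,-148,-156,-164,-172,-178]),.068,.007,-1))
E
```

```text
tip [0.5776 0.0036]  row x 0.11 y -0.43
tip [0.569  0.0013]  row x -0.06 y -0.22
tip [5.597e-01 1.000e-04]  row x -0.03 y -0.23
tip [5.5e-01 4.0e-04]  row x 0.01 y -0.24
tip [0.5402 0.0021]  row x 0.04 y -0.25
tip [0.5304 0.0054]  row x 0.08 y -0.24
tip [0.521  0.0103]  row x 0.12 y -0.24
tip [0.5122 0.0168]  row x 0.16 y -0.22
tip [0.5044 0.0247]  row x 0.20 y -0.19
tip [0.4979 0.0341]  row x 0.23 y -0.16
tip [0.4929 0.0445]  row x 0.26 y -0.12
tip [0.4903 0.0529]  row x 0.21 y -0.07
```

Emit:
jog_arm --motion '[0,0,0.1,0,0,0,1,0.06,-0.22,0,0,0,0,1,0.05,-0.21,0,0,0,0,1,-0.06,-0.22,0,0,0,0,1,-0.03,-0.23,0,0,0,0,1,0.01,-0.24,0,0,0,0,1,0.04,-0.25,0,0,0,0,1]'

```text
time: 6.82
position: [0.5428, 0.0015, 0.0769]
tool_rot: [0.708, 0.706, 0.003, 0.003]
ft_force: [5.1, 1.0, 0.9]
grip_width: 0.0003
grip_force: 2.2
```

Emit:
jog_arm --motion '[0.08,-0.24,0,0,0,0,1,0.12,-0.24,0,0,0,0,1,0.16,-0.22,0,0,0,0,1,0.2,-0.19,0,0,0,0,1]'

```text
time: 7.32
position: [0.5076, 0.0233, 0.077]
tool_rot: [0.708, 0.706, 0.002, 0.004]
ft_force: [5.1, -2.8, 0.0]
grip_width: 0.0
grip_force: 2.1
```

Emit:
jog_arm --motion '[0.23,-0.16,0,0,0,0,1,0.26,-0.12,0,0,0,0,1,0.2,-0.07,0,0,0,0,1,0.07,0,0,0,0,0,1,0.05,0,0,0,0,0,1]'

```text
time: 7.95
position: [0.4907, 0.0542, 0.0764]
tool_rot: [0.706, 0.708, -0.001, 0.002]
ft_force: [0.4, -18.6, 3.5]
grip_width: 0.0005
grip_force: 9.3
```

Emit:
jog_arm --motion '[-0.2,0,0,0,0,0,1,-0.4,0,0,0,0,0,1,0,0,-0.9,0,0,0,1,0,0,-0.9,0,0,0,1,0.9,0.53,0,0,0,0,1,0.9,0.53,0,0,0,0,1,0.9,0.53,0,0,0,0,1,0.9,0.53,0,0,0,0,1,0.9,0.53,0,0,0,0,1,0.9,0.53,0,0,0,0,1,0,0,0,0,0,0,1,0,0,0,0,0,0,1]'

```text
time: 9.45
position: [0.6162, 0.2478, 0.147]
tool_rot: [0.708, 0.707, -0.002, -0.001]
ft_force: [-0.5, -0.6, -0.8]
grip_width: 0.0007
grip_force: 0.0
```

```bash
python3 - <<'E'
from h import *
o=robot.get_obs();print(o["position"],o["tool_rot"])
im=robot.camera("wrist");im2=robot.camera("top")[120:300,200:440]
a=cv2.resize(im2,(560,420),interpolation=cv2.INTER_CUBIC)
cv2.imwrite("pics/w2.png",cv2.resize(np.hstack([im,a]),(800,300)))
E
```

```text
[0.61615798 0.24778116 0.14696164] [ 0.70760562  0.70660535 -0.00154381 -0.00088614]
```

View pics/w2.png

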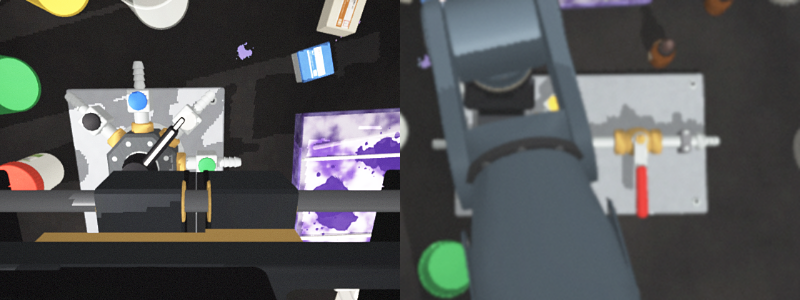

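The top view now shows the lever across the pipe, from pivot (639,140) to end (643,213). I'll measure its angle. In the wrist view the pointer is at (165,140), still aimed at white, and the blue disc is at (138,100).

```bash
cat >> h.py <<'E'
def lever(im,save=None):
    hsv=cv2.cvtColor(im,cv2.COLOR_BGR2HSV);m=((hsv[...,0]<6)|(hsv[...,0]>174))&(hsv[...,1]>170)&(hsv[...,2]>110)
    m[:, :285]=0;m[:, 410:]=0;m[:170]=0;m[260:]=0
    v,u=np.nonzero(m);P=np.array([ray("top",p,.076)[:2] for p in zip(u,v)])
    c=P.mean(0);w=np.linalg.svd(P-c,full_matrices=False)[2][0]
    piv=np.array([.5577,.0723]);w*=np.sign(w@(c-piv))
    f=lambda w:np.degrees(np.arctan2(-w[0],-w[1]))+.5 # phi deg, unit yaw .0087 added
    return len(u),c,"axis",f(w),"from pivot",f(c-piv)
E
python3 - <<'E'
from h import *
print(lever(cv2.imread("pics/top0.png")))
print(lever(robot.camera("top")))
E
```

```text
(124, array([0.55255886, 0.0043602 ]), 'axis', np.float64(5.62612557854455), 'from pivot', np.float64(4.827440973726575))
(127, array([0.48752197, 0.07220757]), 'axis', np.float64(89.8402770326443), 'from pivot', np.float64(90.42453364428968))
```

Shut is confirmed at about 90°. Next I lower the tip beside the pointer and push it.

Emit:
jog_arm --motion '[-0.1,0,0.6,0,0,0,1,0,0,0.6,0,0,0,1,0,0,0.55,0,0,0,1,0,0,0,0,0,0,1,0,0,0,0,0,0,1]'

```text
time: 10.22
position: [0.618, 0.2443, 0.0788]
tool_rot: [0.708, 0.706, 0.0, 0.0]
ft_force: [0.1, -0.1, 0.1]
grip_width: 0.0002
grip_force: 0.0
```

```bash
python3 - <<'E'
from plan import *
rows([.616,.244],path((.5563,.2323),np.radians([45,52,59,66,73,80,86,90.5]),.05,.0055,1))
E
```

```text
tip [0.6078 0.2515]  row x 0.19 y -0.21
tip [0.6053 0.2574]  row x 0.15 y -0.06
tip [0.602  0.2632]  row x 0.14 y -0.08
tip [0.5977 0.2686]  row x 0.14 y -0.11
tip [0.5926 0.2735]  row x 0.12 y -0.13
tip [0.5866 0.2777]  row x 0.11 y -0.15
tip [0.5809 0.2807]  row x 0.07 y -0.14
tip [0.5764 0.2825]  row x 0.04 y -0.11
```

Emit:
jog_arm --motion '[0.19,-0.25,0.03,0,0,0,1,0.15,-0.06,0,0,0,0,1,0.14,-0.08,0,0,0,0,1,0.14,-0.11,0,0,0,0,1,0.12,-0.13,0,0,0,0,1,0.11,-0.15,0,0,0,0,1,0,0,0,0,0,0,1]'

```text
time: 11.1
position: [0.5857, 0.2798, 0.0768]
tool_rot: [0.708, 0.707, 0.0, -0.001]
ft_force: [-0.3, 0.1, 1.0]
grip_width: 0.0004
grip_force: 0.2
```

```bash
python3 - <<'E'
from h import *
o=robot.get_obs();print(o["position"],o["tool_rot"])
im=robot.camera("wrist")
cv2.imwrite("pics/w3.png",cv2.resize(im[60:270,80:360],(800,600),interpolation=cv2.INTER_CUBIC))
E
```

```text
[0.58567656 0.27975234 0.07679446] [ 7.07582352e-01  7.06630631e-01  1.89976923e-04 -5.74339710e-04]
```

View pics/w3.png

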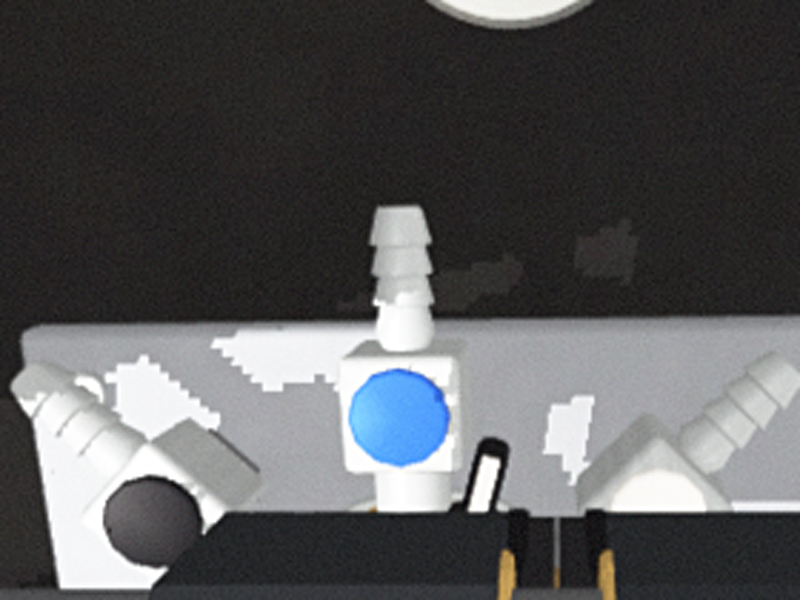

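The wrist crop shows the pointer nose at (495,443) and the blue disc at (400,417), so the pointer is part of the way there.

```bash
python3 - <<'E'
from h import *
o=robot.get_obs()
f=lambda u,v,z:ray("wrist",(80+u*.35,60+v*.35),z,o)[:2]
s=np.array([.5563,.2323])
for n,p in(("nose",f(495,443,.074)),("line",f(485,490,.079)),("blue",f(400,417,.053)),("black",f(153,521,.053))):
    d=p-s;print(n,p.round(4),np.hypot(*d).round(4),np.degrees(np.arctan2(d[1],d[0])).round(1))
E
python3 - <<'E'
from plan import *
rows([.5857,.2798],path((.5563,.2323),np.radians([80,85,90.5]),.05,.0055,1))
E
```

```text
nose [0.5747 0.3061] 0.0761 76.0
line [0.5732 0.2993] 0.0691 75.8
blue [0.555  0.3055] 0.0732 91.0
black [0.5047 0.2842] 0.0732 134.9
tip [0.5866 0.2777]  row x -0.05 y 0.02
tip [0.5818 0.2803]  row x 0.06 y -0.12
tip [0.5764 0.2825]  row x 0.06 y -0.14
```

Emit:
jog_arm --motion '[0.03,-0.1,0,0,0,0,1,0.02,-0.09,0,0,0,0,1,0.02,-0.09,0,0,0,0,1,0,0,0,0,0,0,1]'

```text
time: 11.65
position: [0.5749, 0.2821, 0.0769]
tool_rot: [0.708, 0.707, 0.0, -0.0]
ft_force: [2.8, 1.0, -1.3]
grip_width: 0.0005
grip_force: 1.1
```

```bash
python3 - <<'E'
from h import *
o=robot.get_obs();print(o["position"],o["tool_rot"])
im=robot.camera("wrist")
cv2.imwrite("pics/w4.png",cv2.resize(im[60:270,80:360],(800,600),interpolation=cv2.INTER_CUBIC))
E
```

```text
[0.57487068 0.28210579 0.07685054] [ 7.07603507e-01  7.06609632e-01  1.76679407e-04 -2.71792662e-04]
```

View pics/w4.png

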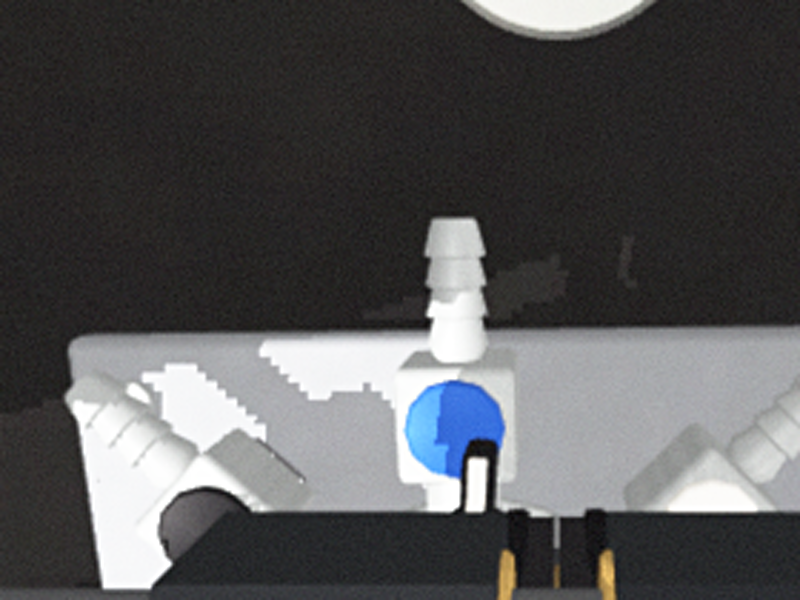

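The nose is at (481,445) and the disc at (455,430), so a few more degrees may be needed.

```bash
python3 - <<'E'
from h import *
o=robot.get_obs()
f=lambda u,v,z:ray("wrist",(80+u*.35,60+v*.35),z,o)[:2]
s=np.array([.5563,.2323])
for n,p in(("nose",f(481,443,.074)),("line",f(479,485,.079)),("blue",f(455,430,.053))):
    d=p-s;print(n,p.round(4),np.hypot(*d).round(4),np.degrees(np.arctan2(d[1],d[0])).round(1))
E
```

```text
nose [0.5615 0.3083] 0.0761 86.1
line [0.5614 0.3023] 0.0702 85.8
blue [0.5547 0.305 ] 0.0727 91.3
```

Emit:
jog_arm --motion '[0,-0.06,0,0,0,0,1,0,-0.045,0,0,0,0,1,0,0,0,0,0,0,1,0,0.4,0,0,0,0,1,-0.3,0.4,0,0,0,0,1,-0.6,0,-0.6,0,0,0,1,-0.6,0,-0.6,0,0,0,1,0,0,-0.6,0,0,0,1,0,0,0,0,0,0,1,0,0,0,0,0,0,1]'

```text
time: 12.95
position: [0.602, 0.221, 0.1477]
tool_rot: [0.708, 0.707, -0.001, -0.001]
ft_force: [0.3, 0.4, 0.2]
grip_width: 0.0006
grip_force: 0.0
```

```bash
python3 - <<'E'
from h import *
o=robot.get_obs();print(o["position"],o["tool_rot"])
im=robot.camera("wrist")
cv2.imwrite("pics/w5.png",cv2.resize(im[60:270,80:360],(800,600),interpolation=cv2.INTER_CUBIC))
E
```

```text
[0.60195899 0.22097894 0.14769462] [ 7.07629669e-01  7.06582197e-01 -1.18798126e-03 -6.62301008e-04]
```

View pics/w5.png

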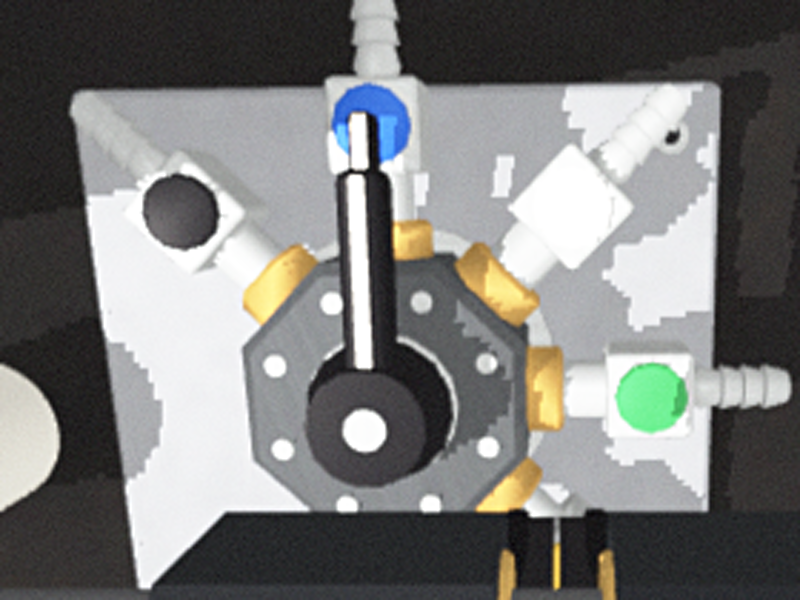

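The pointer now lies over the blue disc: nose (362,115), hub (365,430), disc (372,122). I'll check its angle and plan the reopening push.

```bash
python3 - <<'E'
from h import *
o=robot.get_obs()
f=lambda u,v,z:ray("wrist",(80+u*.35,60+v*.35),z,o)[:2]
a=lambda d:(np.degrees(np.arctan2(d[1],d[0])).round(1),np.hypot(*d).round(4))
h=f(365,430,.082);n=f(362,115,.076);b=f(372,122,.053)
print("hub",h,"nose",n,"blue",b)
print("pointer",a(n-h),"line",a(f(362,180,.079)-f(365,360,.079)),"blue",a(b-h),a(b-np.array([.5563,.2323])),a(n-np.array([.5563,.2323])))
import plan
plan.hx=.0115
p=plan.path((.5577,.0723),np.radians([-180,-172,-164,-156,-148,-140,-132,-124,-116,-108,-100,-94,-90]),.068,.007,1)
plan.rows([.4897,.105],p)
E
```

```text
hub [0.55505298 0.23313112] nose [0.5570992  0.30565197] blue [0.55490793 0.30547883]
pointer (np.float64(88.4), np.float64(0.0725)) line (np.float64(87.8), np.float64(0.0417)) blue (np.float64(90.1), np.float64(0.0723)) (np.float64(91.1), np.float64(0.0732)) (np.float64(89.4), np.float64(0.0734))
tip [0.4897 0.0888]  row x -0.41 y -0.00
tip [0.4879 0.0807]  row x -0.20 y -0.05
tip [0.487  0.0721]  row x -0.21 y -0.02
tip [0.4873 0.0632]  row x -0.22 y 0.01
tip [0.4888 0.0542]  row x -0.23 y 0.04
tip [0.4917 0.0452]  row x -0.23 y 0.07
tip [0.4959 0.0364]  row x -0.22 y 0.11
tip [0.5016 0.0281]  row x -0.21 y 0.14
tip [0.5086 0.0206]  row x -0.19 y 0.18
tip [0.5168 0.0141]  row x -0.16 y 0.21
tip [0.5262 0.0088]  row x -0.13 y 0.23
tip [0.5339 0.0058]  row x -0.08 y 0.19
tip [0.5392 0.0043]  row x -0.04 y 0.13
```

The pointer is about 2° short, so I'll give it one small nudge.

Emit:
jog_arm --motion '[0.77,-0.1,0.5,0,0,0,1,0.77,0,0.6,0,0,0,1,0,0,0.66,0,0,0,1,0,-0.3,0,0,0,0,1,0,-0.25,0,0,0,0,1,0,0,0,0,0,0,1,0,0,0,0,0,0,1]'

```text
time: 13.88
position: [0.5779, 0.2832, 0.0796]
tool_rot: [0.708, 0.706, 0.001, 0.001]
ft_force: [-0.6, -0.2, 0.4]
grip_width: 0.0004
grip_force: 0.0
```

Emit:
jog_arm --motion '[0,-0.1,0.05,0,0,0,1,0,-0.09,0,0,0,0,1,0,0,0,0,0,0,1,0,0,0,0,0,0,1]'

```text
time: 14.38
position: [0.5699, 0.2831, 0.0765]
tool_rot: [0.708, 0.707, 0.0, 0.0]
ft_force: [0.8, -0.2, 0.6]
grip_width: 0.0005
grip_force: 0.9
```

Emit:
jog_arm --motion '[0,-0.025,0,0,0,0,1,0,0,0,0,0,0,1,0,0.4,0,0,0,0,1,-0.3,0.4,0,0,0,0,1,-0.3,0,-0.6,0,0,0,1,-0.3,0,-0.6,0,0,0,1,0,0,-0.6,0,0,0,1,-0.85,-0.7,0,0,0,0,1,-0.85,-0.7,0,0,0,0,1,-0.85,-0.7,0,0,0,0,1,-0.85,-0.68,0,0,0,0,1,0,0,0,0,0,0,1]'

```text
time: 15.88
position: [0.4857, 0.1093, 0.1481]
tool_rot: [0.709, 0.705, -0.002, -0.002]
ft_force: [0.3, -0.0, 1.1]
grip_width: 0.0002
grip_force: 0.0
```

```bash
python3 - <<'E'
from h import *
o=robot.get_obs();print(o["position"],o["tool_rot"])
cv2.imwrite("pics/w6.png",robot.camera("wrist"))
E
```

```text
[0.48571681 0.10927503 0.14810418] [ 0.70884881  0.70535541 -0.0019101  -0.00186108]
```

View pics/w6.png

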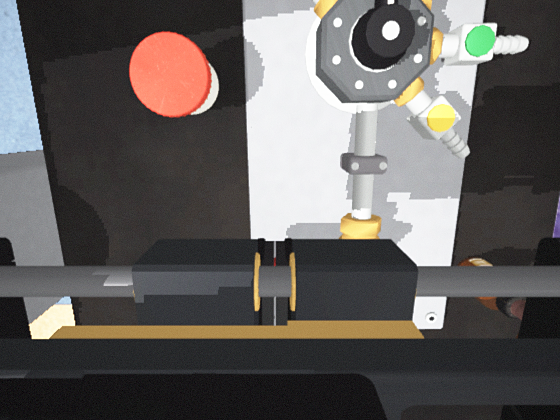

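The selector's nose is out of this view; the jar, lid at (173,75), stands where it was. Now I lower the tip on the lever's left side.

Emit:
jog_arm --motion '[0,0.05,0.6,0,0,0,1,0,0,0.6,0,0,0,1,0,0,0.57,0,0,0,1,0,0,0,0,0,0,1]'

```text
time: 16.42
position: [0.4908, 0.1118, 0.0762]
tool_rot: [0.707, 0.707, -0.001, -0.001]
ft_force: [-0.2, 0.2, 1.0]
grip_width: 0.0006
grip_force: 0.0
```

Emit:
jog_arm --motion '[-0.25,0,0,0,0,0,1,-0.25,0,0,0,0,0,1,-0.2,-0.02,0,0,0,0,1,-0.21,-0.02,0,0,0,0,1,-0.22,0.01,0,0,0,0,1,-0.23,0.04,0,0,0,0,1,-0.23,0.07,0,0,0,0,1]'

```text
time: 17.3
position: [0.4941, 0.0479, 0.0782]
tool_rot: [0.708, 0.706, 0.001, -0.0]
ft_force: [0.1, 6.8, 0.8]
grip_width: 0.0005
grip_force: 2.2
```

Emit:
jog_arm --motion '[-0.24,0.1,0,0,0,0,1,-0.22,0.14,0,0,0,0,1,-0.19,0.18,0,0,0,0,1,-0.16,0.21,0,0,0,0,1,-0.13,0.23,0,0,0,0,1,-0.08,0.19,0,0,0,0,1]'

```text
time: 18.05
position: [0.5357, 0.0066, 0.0774]
tool_rot: [0.708, 0.707, -0.001, -0.001]
ft_force: [-2.6, 2.8, 1.4]
grip_width: 0.0005
grip_force: 1.8
```

Emit:
jog_arm --motion '[-0.04,0.1,0,0,0,0,1,0,0.05,0,0,0,0,1,0,0,0,0,0,0,1]'

```text
time: 18.42
position: [0.5419, 0.0048, 0.0774]
tool_rot: [0.707, 0.707, -0.0, 0.0]
ft_force: [-3.0, -0.3, -0.4]
grip_width: 0.0006
grip_force: 1.7
```

Not at the stop yet; a little more.

Emit:
jog_arm --motion '[0,0.06,0,0,0,0,1,0,0.05,0,0,0,0,1]'

```text
time: 18.68
position: [0.5422, 0.0048, 0.0774]
tool_rot: [0.707, 0.707, -0.004, -0.003]
ft_force: [-12.7, -4.8, 8.4]
grip_width: 0.0007
grip_force: 6.1
```

The lever is at its stop. I'll back off, rise clear and look.

Emit:
jog_arm --motion '[0,-0.3,0,0,0,0,1,0,-0.6,0,0,0,0,1,0,0,-0.9,0,0,0,1,0,0,-0.9,0,0,0,1,-0.5,-0.9,-0.9,0,0,0,1,-0.9,-0.9,-0.5,0,0,0,1,-0.9,-0.6,0,0,0,0,1,-0.9,0,0,0,0,0,1,-0.9,0,0,0,0,0,1,0,0,0,0,0,0,1,0,0,0,0,0,0,1]'

```text
time: 20.05
position: [0.4145, -0.1586, 0.2058]
tool_rot: [0.708, 0.706, 0.0, 0.001]
ft_force: [-0.3, 0.4, -0.5]
grip_width: 0.0011
grip_force: 0.0
```

```bash
python3 - <<'E'
from h import *
o=robot.get_obs();print(o["position"],o["ft_force"])
im=robot.camera("top")
print(lever(im))
cv2.imwrite("pics/top7.png",im)
cv2.imwrite("pics/crop7.png",cv2.resize(im[140:300,160:400],None,fx=3.3,fy=3.3,interpolation=cv2.INTER_CUBIC))
E
```

```text
[ 0.41453049 -0.15861204  0.20577726] [-0.28720116  0.40405661 -0.52153856]
(125, array([0.55870899, 0.00364861]), 'axis', np.float64(-0.9644146060931638), 'from pivot', np.float64(-0.34203618793301316))
```

View pics/crop7.png

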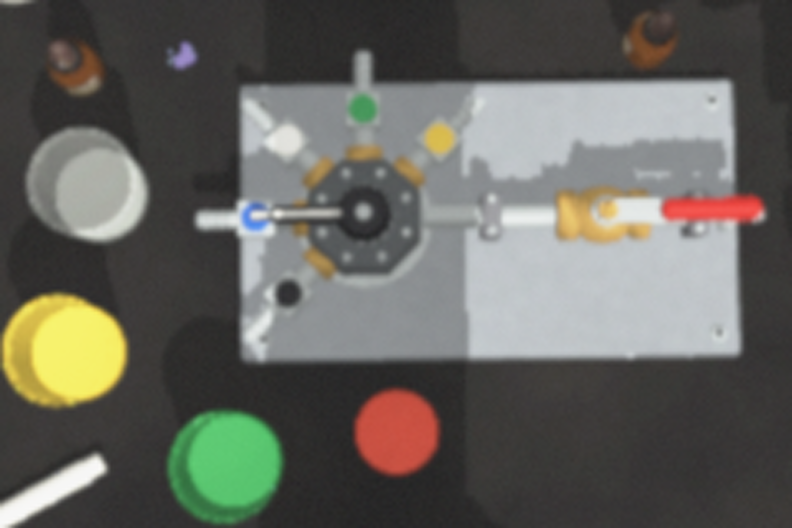

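The lever is back in line with its pipe (about 0°), the pointer's nose at (255,214) sits over the blue disc at (256,216), and the jar, bottle and beaker haven't moved. I'll hand it in.

```bash
python3 -c "
from rig import robot
print(robot.hand_in())"
```

```text
the job is handed in; nothing more can be done
None
```

The nitrogen distributor is changed over and handed in: I shut the inlet, turned the selector to blue, then reopened the inlet fully, and the last picture showed the jar, bottle and beaker where they stood.

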